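# Lay up the tea tray and the aperitif tray

### The job

Lay up the two trays on the sideboard. The white tray is for tea: stand the white cup in the middle of its round cork mat and the brass sugar pot in the middle of its square green mat. The black tray is for aperitifs: stand the blue tumbler in the middle of its round cork mat and the amber bottle in the middle of its square green mat; set everything down upright without dropping it.

Things in the scene. Friction and masses are not known exactly. Their poses are not given: they have to be found in the camera images.
- cup: white ceramic handle-less cup, 56 mm across from 10 mm above its foot up to the rim, 60 mm high, wall 3.5 mm, open at the top, about 130 g. Stands upright and loose on the sideboard at the start; origin at the centre of its underside, z up its axis.
- tumbler: blue tumbler, straight-sided, 57 mm across, 85 mm high, wall 3.5 mm, open at the top, about 220 g. Stands upright and loose on the sideboard at the start; origin at the centre of its underside, z up its axis.
- sugar_pot: round brass sugar pot with a fixed lid, 54 mm across between 6 and 48 mm above its foot, 70 mm high with the little knob on top, about 180 g. Stands upright and loose on the sideboard at the start; origin at the centre of its underside, z up its axis.
- bitters: small amber bottle with a black cap, body 50 mm across up to 60 mm above its foot, then a neck and a 24 mm cap, 90 mm high in all, about 160 g. Stands upright and loose on the sideboard at the start; origin at the centre of its underside, z up its axis.
- white_tray: white tray fixed to the sideboard, 150 (its x) x 240 (its y) mm, rim 18 mm high and 6 mm thick, floor 6 mm thick. Origin under its centre at sideboard height, z up. It lies left or right of centre, turned by up to 9 degrees, with a round and a square mat side by side along its y, either one to the left.
- black_tray: black tray fixed to the sideboard, 150 (its x) x 240 (its y) mm, rim 18 mm high and 6 mm thick, floor 6 mm thick. Origin under its centre at sideboard height, z up. It lies left or right of centre, turned by up to 9 degrees, with a round and a square mat side by side along its y, either one to the left.
- white_round_mat: round light-brown cork mat, 84 mm across, 5 mm thick, fixed on the floor of the white tray. Origin at the centre of its underside, which is 6 mm above the sideboard, z up; its top is 5 mm above the origin.
- white_square_mat: square green tile mat, 84 x 84 mm, 5 mm thick, fixed on the floor of the white tray. Origin at the centre of its underside, which is 6 mm above the sideboard, z up; its top is 5 mm above the origin.
- black_round_mat: round light-brown cork mat, 84 mm across, 5 mm thick, fixed on the floor of the black tray. Origin at the centre of its underside, which is 6 mm above the sideboard, z up; its top is 5 mm above the origin.
- black_square_mat: square green tile mat, 84 x 84 mm, 5 mm thick, fixed on the floor of the black tray. Origin at the centre of its underside, which is 6 mm above the sideboard, z up; its top is 5 mm above the origin.
Mind the look-alikes: they are no part of the job. What is shaped like the tumbler but purple is not meant. Several things look just like the bitters: the one meant starts farthest to the robot's left.

How it is judged:
At the end, for the whole second after the job is handed in: Cup on the white tray's round mat, sugar pot on its square mat, tumbler on the black tray's round mat, amber bottle on its square mat: each within 15 mm of the mat's centre, foot on the mat (origin 2 to 9 mm above the mat's), upright within 0.1 rad, at rest (below 0.02 m/s, 0.2 rad/s) (horizontal distance between cup and white_round_mat below 0.015 m and z of cup in the frame of white_round_mat between 0.002 and 0.009 m and angle between each of cup, sugar_pot, tumbler, bitters's own z axis and vertical below 0.1 rad and linear speed of each of cup, sugar_pot, tumbler, bitters below 0.02 m/s and angular speed of each of cup, sugar_pot, tumbler, bitters below 0.2 rad/s and horizontal distance between sugar_pot and white_square_mat below 0.015 m and z of sugar_pot in the frame of white_square_mat between 0.002 and 0.009 m and horizontal distance between tumbler and black_round_mat below 0.015 m and z of tumbler in the frame of black_round_mat between 0.002 and 0.009 m and horizontal distance between bitters and black_square_mat below 0.015 m and z of bitters in the frame of black_square_mat between 0.002 and 0.009 m); the robot touches nothing.
It fails at once if the white cup is dropped or thrown (in free flight faster than 0.6 m/s, a fall of about 18 mm) (contact force between cup and anything else below 0.01 N and linear speed of cup above 0.6 m/s).
It fails at once if the brass sugar pot is dropped or thrown (in free flight faster than 0.6 m/s, a fall of about 18 mm) (contact force between sugar_pot and anything else below 0.01 N and linear speed of sugar_pot above 0.6 m/s).
It fails at once if the blue tumbler is dropped or thrown (in free flight faster than 0.6 m/s, a fall of about 18 mm) (contact force between tumbler and anything else below 0.01 N and linear speed of tumbler above 0.6 m/s).
It fails at once if the amber bottle is dropped or thrown (in free flight faster than 0.6 m/s, a fall of about 18 mm) (contact force between bitters and anything else below 0.01 N and linear speed of bitters above 0.6 m/s).
It also fails if it takes over 102 s, if anything falls off the work surface, if the arm or the gripper's body presses on something with over 40 N, if the wrist force passes 120 N, or if a joint passes its speed limit or range.

### The arm

A 7-joint arm with a two-finger parallel gripper is mounted at the origin on the work surface. World frame = base frame: x ahead of the robot, y to its left, z up, the work surface at z = 0. Lengths are in m, angles in rad, forces in N, time in s.
With the tool pointing down it reaches from about 0.425 to 0.875 m from the base axis. Payload 4.7 kg.
Tool frame: the origin (TCP) lies midway between the tips of the shut fingers; the grasp point (between the pads) lies 19 mm behind it; z points along the fingers, x is the direction in which the jaws open and shut, and the axes are right-handed (so a half turn about z gives the same grasp; the last joint's range is limited). The gripper opens to 87 mm and grips with 3 to 60 N. Pads are 19 mm wide; open, the fingers measure 117 mm over their backs; the gripper's body (75 mm by 190 mm) begins 51 mm behind the grasp point.
Start: joints at [1.17, 0.321, -0.07, 1.45, 0.023, 1.371, -0.057], TCP at [0.262, -0.595, 0.223] pointing down, gripper open.
Joint ranges: [-2.86, 2.86], [-0.3, 2.09], [-1.38, 1.24], [0.06, 2.45], [-1.56, 4.7], [0.09, 2.05], [-2.69, 2.69]. Speed limits (rad/s): [2.57, 2.57, 3.14, 3.14, 3.14, 3.14, 3.14].

### API

Orientations are given as a rotation vector (axis times angle).
In Python, from bench import get_state, eyes, ticket gives the robot as it stands.
- The arm moves only by the tool carry_out, never from a script. Its argument "motion" is a list of rows, each a list of 2 entries, a list of its own where there are three numbers: the shift along the world's x, y, z in m, then the turn about the world's z in rad. A call has 1 to 20 rows; each row is the pose to reach, as a shift and turn from the pose commanded when the call began; what a row does not reach only later rows make up. A row lasts 1/10 s, in which the tool goes at most 50 mm and 8.59 degrees, less where a joint would pass 70% of its speed; a pose out of reach is approached as far as the arm can. A call with a gripper value outside its range is refused whole. "grip" is the gripper command: -1 is fully open, 1 is shut, values between are in proportion, set as the call begins (left out, the last holds). The fingers move at their own pace and stop on an object; "squeeze" is the grip in N (left out, the last holds). Time passes only in rows, so rows that repeat a pose let the fingers close. It gives the time, the measured TCP pose, the force and the opening at its end, in the units of the state.
- get_state(): the state, without advancing time (a new reading comes with each control period).
- eyes.get_image(name): name is "scene" or "top" or "wrist"; returns a dict with "pixels" (400x640x3 uint8, blue, green, red), "mtx" (3x3 intrinsics, pixels), "extrinsics" (4x4, takes a point from camera to world coordinates). Camera axes: x right, y down, z forward; pixel columns grow to the right and rows downward; lengths in m; the calibration is good to about 2 mm. A picture is of the moment at which its call begins. There is no depth.
- ticket.close_job(): hands the job in, once; it reports no verdict.
The state is a dict: "time": time; "joint_positions": joint angles; "qd": joint speeds; "joint_torque": joint torques, N m; "position": TCP position; "tool_rot": TCP orientation; "ft_force": force on the tool from outside, world axes, zero at the start; "torque": the same for the moment, N m; "grip_width": opening from 0.0 (shut) to 1.0 (fully open).
Only numpy, scipy, OpenCV 4.12 (cv2) and the standard library are available. Lean on these libraries where they do the work, as an engineer would, in place of code of your own. Each camera call takes 0.05 s, during which the arm holds its last target. There are 200 camera calls.

## Working session

There is one attempt and no reset: what is moved stays moved. The work goes in short steps, Python scripts to look and compute and a tool call to move; the robot and the scene stay as the last step left them, time stands still between calls to the robot, and variables do not carry over. Pictures are saved under pics/ and viewed, about 12 in all and at most 16, crops included, and the job is handed in when it is done.

Besides the shell and the picture viewer there is one more tool, called after "Call:" as name(argument=value, ...), one argument or row to a line, values as JSON. carry_out: Moves the arm, as the interface text tells. Its arguments: {"type":"object","properties":{"motion":{"type":"array","items":{"type":"array"}},"grip":{"type":"number"},"squeeze":{"type":"number"}},"required":["motion"]}

```bash
ls; mkdir -p pics
python3 - <<'E'
from bench import get_state, eyes
import cv2,numpy as np
s=get_state();print({k:np.round(v,3).tolist() for k,v in s.items()})
for n in ("scene","top"):
    d=eyes.get_image(n);cv2.imwrite(f"pics/{n}0.png",d["pixels"]);print(n,d["mtx"].tolist(),np.round(d["extrinsics"],4).tolist())
E
```

```text
pics
{'time': 0.0, 'joint_positions': [1.17, 0.322, -0.07, 1.452, 0.023, 1.371, -0.057], 'qd': [0.001, 0.001, 0.002, 0.002, -0.001, -0.002, -0.001], 'joint_torque': [-0.001, -49.129, -0.404, -31.252, -0.064, 0.044, 0.0], 'position': [0.262, -0.594, 0.221], 'tool_rot': [-2.63, 1.716, 0.003], 'ft_force': [0.063, -0.057, 0.868], 'torque': [0.024, 0.039, 0.029], 'grip_width': 1.003}
scene [[378.69993134862375, 0.0, 315.26982890795], [0.0, 378.69993134862375, 203.19268379264983], [0.0, 0.0, 1.0]] [[0.1795, 0.854, -0.4883, 0.8719], [0.9837, -0.1605, 0.0808, -0.0764], [-0.0094, -0.4948, -0.869, 0.7464], [0.0, 0.0, 0.0, 1.0]]
top [[432.69711338667975, 0.0, 319.91022635637194], [0.0, 432.69711338667975, 200.95417108832726], [0.0, 0.0, 1.0]] [[-0.0108, -0.9829, 0.1838, 0.3024], [-0.9999, 0.0095, -0.0079, -0.0061], [0.006, -0.1839, -0.9829, 0.8447], [0.0, 0.0, 0.0, 1.0]]
```

View pics/top0.png

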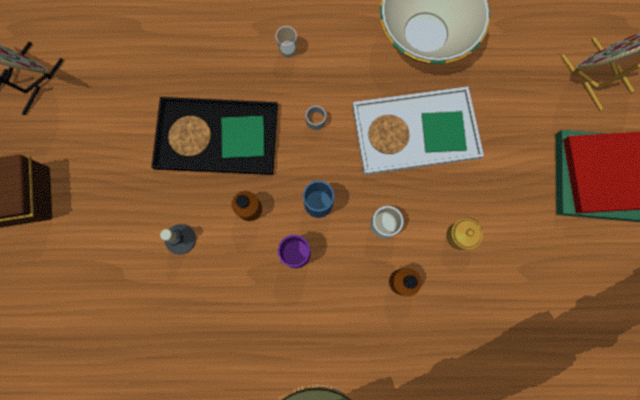

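View pics/scene0.png

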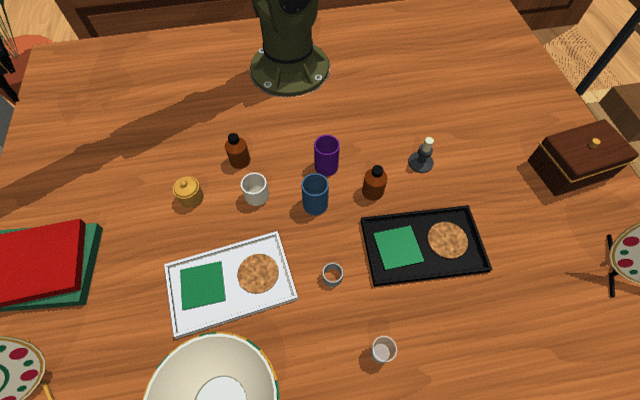

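Top view: amber bottles at (246,206) and (406,281). The top image's left is +y (robot's left), so (246,206) is the one meant. In the scene view that is (375,183). The tumbler is the blue one at (318,198), not the purple at (294,251). The cup is at (388,222) and the sugar pot at (466,233). The black tray is on the left, with its round mat at (189,136) and square mat at (243,137). The white tray's round mat is at (389,134) and square mat at (444,131). I'll measure these and make a confirming crop.

```bash
cat > h.py <<'E'
import cv2,numpy as np
from bench import get_state, eyes
from scipy.spatial.transform import Rotation as R
def ray(d,u,v,z):
    E=d["extrinsics"];r=E[:3,:3]@np.linalg.solve(d["mtx"],[u,v,1.]);c=E[:3,3]
    return c+r*(z-c[2])/r[2]
def blob(d,f,win):
    """centroid of mask f(h,s,v) in window u0,v0,u1,v1: largest contour's moments (filled)"""
    u0,v0,u1,v1=win;p=d["pixels"][v0:v1,u0:u1]
    h,s,v=[x.astype(int) for x in cv2.split(cv2.cvtColor(p,cv2.COLOR_BGR2HSV))]
    c=max(cv2.findContours(f(h,s,v).astype(np.uint8),cv2.RETR_EXTERNAL,cv2.CHAIN_APPROX_NONE)[0],key=cv2.contourArea)
    x,y,w,hh=cv2.boundingRect(c);(cx,cy)=np.array(c).reshape(-1,2).mean(0)
    m=cv2.moments(c);return m["m10"]/m["m00"]+u0,m["m01"]/m["m00"]+v0,m["m00"],(x+u0,y+v0,w,hh)
E
python3 - <<'E'
from h import *
T=eyes.get_image("top");S=eyes.get_image("scene")
green=lambda h,s,v:(h>60)&(h<90)&(s>120)
cork=lambda h,s,v:(v>110)&(h<25)&(s>60)
blue=lambda h,s,v:(h>95)&(h<118)&(s>100)
white=lambda h,s,v:(s<60)&(v>90)
purp=lambda h,s,v:(h>125)&(h<150)&(s>100)
gold=lambda h,s,v:(h>20)&(h<32)&(s>90)&(v>70)
black=lambda h,s,v:(v<28)
W={"bsq":(green,.011,(215,105,275,170),(370,220,430,280)),
"wsq":(green,.011,(415,100,475,160),(170,255,235,320)),
"br":(cork,.011,(164,108,216,164),(422,215,475,265)),
"wr":(cork,.011,(364,110,415,160),(234,248,284,298)),
"tumbler":(blue,.0425,(295,172,340,222),(295,168,335,222)),
"purple":(purp,.0425,(270,230,320,275),(308,130,345,180)),
"cup":(white,.03,(366,200,410,242),(238,170,274,208)),
"pot":(gold,.03,(445,212,490,255),(168,172,205,212)),
"bittersCap":(black,.09,(228,186,264,222),(360,160,392,180)),
"decoyCap":(black,.09,(390,262,424,298),(222,128,252,146))}
for n,(f,z,a,b) in W.items():
    o=[]
    for d,w in((T,a),(S,b)):
        try:
            u,v,A,bb=blob(d,f,w);o.append((np.round([u,v],1).tolist(),A,bb,np.round(ray(d,u,v,z)[:2],4).tolist()))
        except ValueError:o.append(None)
    print(n,*o)
s=get_state();print(R.from_rotvec(s["tool_rot"]).as_matrix().round(3).tolist())
c=T["pixels"][160:310,150:500];a=cv2.resize(c,None,fx=2.2,fy=2.2,interpolation=2)
b=cv2.resize(S["pixels"][120:230,160:450],(770,292),interpolation=2);a=cv2.resize(a,(770,308))
cv2.imwrite("pics/crop.png",np.vstack([a[:300],b]))
E
```

```text
bsq ([242.2, 136.4], 1731.0, (220, 115, 45, 44), [0.5921, 0.1422]) ([397.8, 247.3], 1478.5, (373, 225, 51, 45), [0.5949, 0.1425])
wsq ([443.7, 131.4], 1417.5, (423, 112, 43, 40), [0.599, -0.2649]) ([201.6, 285.3], 1582.5, (180, 262, 45, 48), [0.6021, -0.2647])
br ([189.0, 135.4], 1221.0, (169, 116, 41, 40), [0.5952, 0.2494]) ([447.5, 239.6], 1074.5, (428, 222, 40, 36), [0.5972, 0.2504])
wr ([388.4, 133.8], 1180.5, (369, 115, 40, 39), [0.5949, -0.1527]) ([257.4, 273.2], 1216.0, (237, 254, 42, 40), [0.5975, -0.1524])
tumbler ([318.1, 198.4], 774.5, (304, 181, 29, 36), [0.4573, -0.0093]) ([314.6, 193.2], 855.5, (302, 173, 26, 42), [0.4516, -0.0079])
purple ([293.9, 250.9], 780.5, (278, 235, 32, 33), [0.3591, 0.0365]) ([326.1, 154.6], 807.0, (314, 135, 26, 41), [0.354, 0.0367])
cup ([386.7, 221.6], 787.0, (371, 206, 33, 32), [0.4136, -0.1392]) ([254.5, 188.4], 656.5, (241, 173, 28, 33), [0.4069, -0.1362])
pot ([461.4, 237.3], 174.0, (448, 224, 25, 24), [0.3822, -0.2793]) ([191.4, 188.4], 14.0, (189, 186, 7, 6), [0.3807, -0.2751])
bittersCap ([246.3, 204.0], 1.0, (241, 199, 8, 8), [0.4393, 0.1181]) ([376.6, 171.0], 77.5, (372, 166, 11, 11), [0.4506, 0.1247])
decoyCap ([405.5, 283.7], 2.5, (404, 281, 4, 5), [0.2976, -0.1574]) ([232.9, 138.5], 71.0, (228, 134, 11, 10), [0.3072, -0.1652])
[[0.403, -0.915, -0.001], [-0.915, -0.403, 0.001], [-0.001, 0.0, -1.0]]
```

View pics/crop.png

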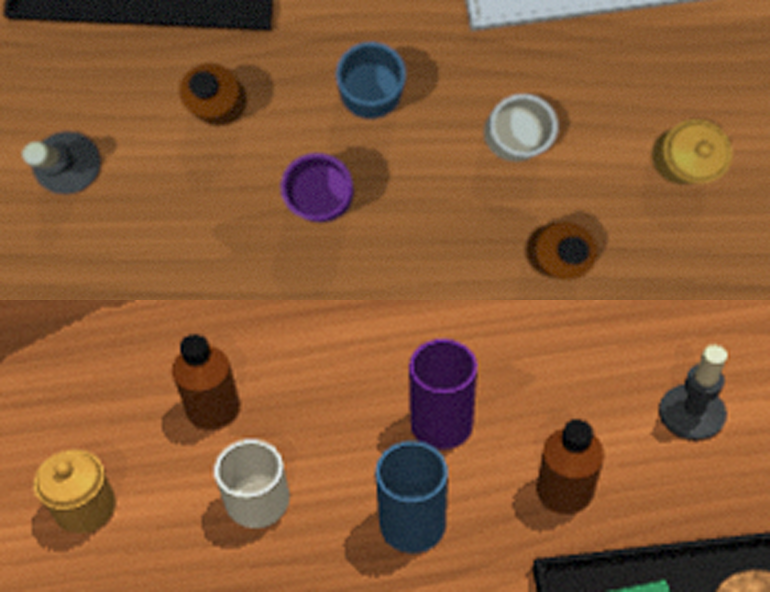

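The crop confirms two identical amber bottles: (246,204) at y≈+0.12 and (406,281) at y≈−0.16. The first is farthest left, so it is the one meant, and the blue tumbler and purple decoy are clearly distinct. The mats agree between views within 3 mm. I'll cast rays for the pot knob, the caps and the candlestick.

Run:
```python
from h import *
T=eyes.get_image("top");S=eyes.get_image("scene")
for n,d,u,v,z in [("knob",T,470,232.1,.067),("knob",S,183.7,182.5,.067),("cap",T,242.7,200.9,.088),("cap",S,377.3,170.1,.088),("candle base",T,180,240,0),("candle tip",T,165.5,235,.1),("candle tip",S,429,141,.1),
 ("tumbler rim",T,318.6,194,.085),("tumbler rim",S,315,181,.085),("cup rim",T,388,219.5,.06),("cup rim",S,254.5,181.5,.06)]:print(n,ray(d,u,v,z).round(4))
```

```text
knob [ 0.3879 -0.2831  0.067 ]
knob [ 0.388  -0.2807  0.067 ]
cap [0.4453 0.125  0.088 ]
cap [0.4472 0.1273 0.088 ]
candle base [0.3855 0.2607 0.    ]
candle tip [0.3846 0.2544 0.1   ]
candle tip [0.402  0.2528 0.1   ]
tumbler rim [ 0.4571 -0.01    0.085 ]
tumbler rim [ 0.4479 -0.0059  0.085 ]
cup rim [ 0.4133 -0.1368  0.06  ]
cup rim [ 0.4089 -0.1319  0.06  ]
```

Call:
carry_out(
  motion=[
    [[0.03,0.04,0],0],
    [[0.05,0.08,0],0],
    [[0.07,0.12,0],0],
    [[0.08,0.16,0],0],
    [[0.09,0.2,0],0],
    [[0.1,0.24,0],0],
    [[0.11,0.28,0],0],
    [[0.12,0.312,0],0],
    [[0.12,0.312,0],0],
    [[0.12,0.312,0],0],
  ],
  grip=-1,
  squeeze=20,
)

```text
time: 1.3
position: [0.3821, -0.2827, 0.2229]
tool_rot: [2.632, -1.714, 0.001]
ft_force: [-0.5, -0.5, 0.2]
grip_width: 0.995
```

Run:
```python
from h import *
d=eyes.get_image("wrist");cv2.imwrite("pics/w1.png",d["pixels"])
E=d["extrinsics"];K=d["mtx"]
for p in [(.388,-.282,.067),(.388,-.282,0)]:
    q=K@(E[:3,:3].T@(np.array(p)-E[:3,3]));print(q[:2]/q[2])
```

```text
[322.05388723 180.55395818]
[321.63190672 170.07920407]
```

View pics/w1.png

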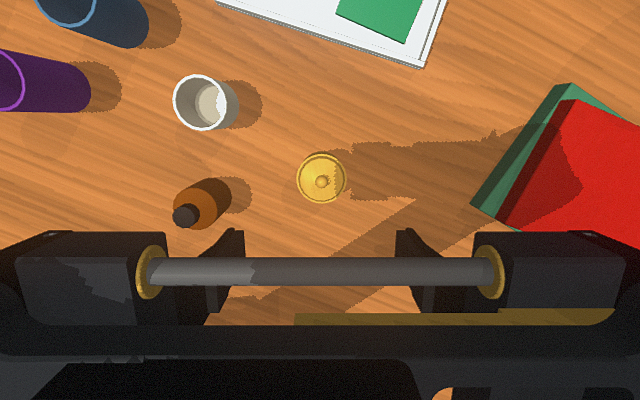

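The wrist view shows the knob at (322,182) against a predicted (322,180.5), so the pot's position is confirmed. Next: descend and grip.

Call:
carry_out(
  motion=[
    [[0.006,0.001,0],0],
    [[0.006,0.001,-0.04],0],
    [[0.006,0.001,-0.08],0],
    [[0.006,0.001,-0.12],0],
    [[0.006,0.001,-0.155],0],
    [[0.006,0.001,-0.18],0],
    [[0.006,0.001,-0.195],0],
    [[0.006,0.001,-0.205],0],
    [[0.006,0.001,-0.205],0],
    [[0.006,0.001,-0.205],0],
  ],
)

```text
time: 2.35
position: [0.3884, -0.2826, 0.018]
tool_rot: [2.631, -1.717, 0.001]
ft_force: [-0.3, 0.1, -0.1]
grip_width: 1.001
```

Call:
carry_out(
  motion=[
    [[0,0,0],0],
    [[0,0,0],0],
    [[0,0,0],0],
    [[0,0,0],0],
    [[0,0,0],0],
    [[0,0,0],0],
    [[0,0,0],0],
    [[0,0,0],0],
    [[0,0,0.005],0],
    [[0,0,0.015],0],
    [[0,0,0.03],0],
  ],
  grip=1,
  squeeze=20,
)

```text
time: 3.45
position: [0.3871, -0.2812, 0.0474]
tool_rot: [-2.631, 1.716, 0.004]
ft_force: [0.2, -0.2, -1.8]
grip_width: 0.613
```

Held: the opening is 53 mm. Carrying it to the white tray's square mat.

Call:
carry_out(
  motion=[
    [[0,0,0.03],0],
    [[0.02,0.002,0.05],0],
    [[0.05,0.004,0.05],0],
    [[0.085,0.007,0.05],0],
    [[0.12,0.01,0.05],0],
    [[0.155,0.013,0.05],0],
    [[0.185,0.015,0.05],0],
    [[0.203,0.016,0.05],0],
    [[0.2125,0.017,0.05],0],
    [[0.2125,0.017,0.045],0],
    [[0.2125,0.017,0.025],0],
    [[0.2125,0.017,0.005],0],
    [[0.2125,0.017,-0.007],0],
    [[0.2125,0.017,-0.013],0],
    [[0.2125,0.017,-0.016],0],
    [[0.2125,0.017,-0.016],0],
    [[0.2125,0.017,-0.016],0],
  ],
)

```text
time: 5.15
position: [0.601, -0.2652, 0.0326]
tool_rot: [-2.631, 1.716, -0.002]
ft_force: [-0.1, 0.3, -2.3]
grip_width: 0.614
```

Run:
```python
from h import *
for n,w in(("top",(340,70,520,250)),("scene",(140,150,320,340))):
    d=eyes.get_image(n);u0,v0,u1,v1=w;c=cv2.resize(d["pixels"][v0:v1,u0:u1],(400,400),interpolation=2)
    out=c if n=="top" else np.hstack([out,c])
cv2.imwrite("pics/p1.png",out);print(get_state()["position"],get_state()["ft_force"])
```

```text
[ 0.60102934 -0.26515151  0.03252253] [-0.7455818  -0.58287848 -2.43250819]
```

View pics/p1.png

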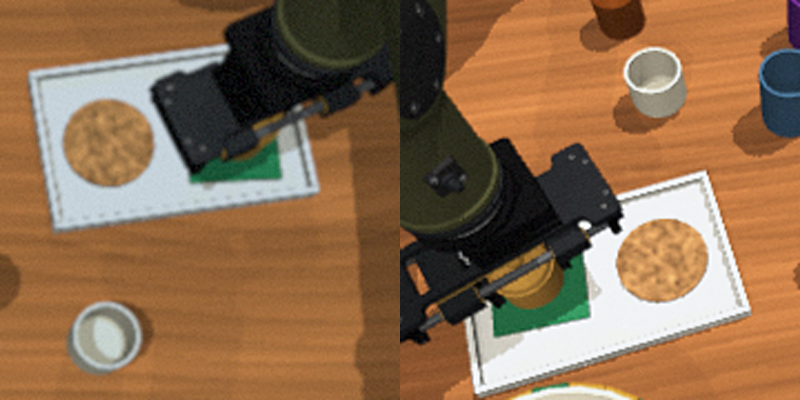

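The pot is over the green mat, with its foot about 3 mm above it. Lower gently.

Call:
carry_out(
  motion=[
    [[0,0,-0.001],0],
    [[0,0,-0.002],0],
    [[0,0,-0.003],0],
    [[0,0,-0.0035],0],
    [[0,0,-0.0035],0],
  ],
)

```text
time: 5.75
position: [0.6005, -0.2649, 0.0288]
tool_rot: [2.631, -1.716, 0.0]
ft_force: [-3.1, 1.6, 4.6]
grip_width: 0.614
```

Contact made. Release, rise, and head above the cup.

Call:
carry_out(
  motion=[
    [[0,0,0],0],
    [[0,0,0],0],
    [[0,0,0],0],
    [[0,0,0],0],
    [[0,0,0],0],
    [[0,0,0.03],0],
    [[0,0,0.07],0],
    [[0,0,0.11],0],
    [[-0.02,0.01,0.15],0],
    [[-0.05,0.03,0.16],0],
    [[-0.08,0.05,0.16],0],
    [[-0.11,0.07,0.16],0],
    [[-0.14,0.09,0.16],0],
    [[-0.17,0.115,0.16],0],
    [[-0.19,0.13,0.16],0],
    [[-0.19,0.13,0.16],0],
    [[-0.19,0.13,0.16],0],
  ],
  grip=-1,
)

```text
time: 7.45
position: [0.4107, -0.1351, 0.1886]
tool_rot: [2.631, -1.716, 0.003]
ft_force: [-0.4, -0.1, -0.3]
grip_width: 0.999
```

Run:
```python
from h import *
d=eyes.get_image("wrist");t=eyes.get_image("top")
cv2.imwrite("pics/w2.png",np.hstack([cv2.resize(d["pixels"],(480,300)),cv2.resize(t["pixels"][80:180,340:440+40],(320,300))[:, :]]))
E=d["extrinsics"];K=d["mtx"]
for p in [(.411,-.136,.06),(.454,-.008,.085)]:
    q=K@(E[:3,:3].T@(np.array(p)-E[:3,3]));print(q[:2]/q[2]*.75)
u,v,A,bb=blob(t,lambda h,s,v:(h>18)&(h<34)&(s>110)&(v>60),(418,90,475,160));print(u,v,bb,ray(t,u,v,.05))
print(get_state()["position"])
```

```text
[240.96547269 143.97903007]
[150.89884117  69.41818297]Traceback (most recent call last):
  File "<stdin>", line 7, in <module>
  File "h.py", line 13, in blob
    m=cv2.moments(c);return m["m10"]/m["m00"]+u0,m["m01"]/m["m00"]+v0,m["m00"],(x+u0,y+v0,w,hh)
                            ~~~~~~~~^~~~~~~~~
ZeroDivisionError: float division by zero
```

View pics/w2.png

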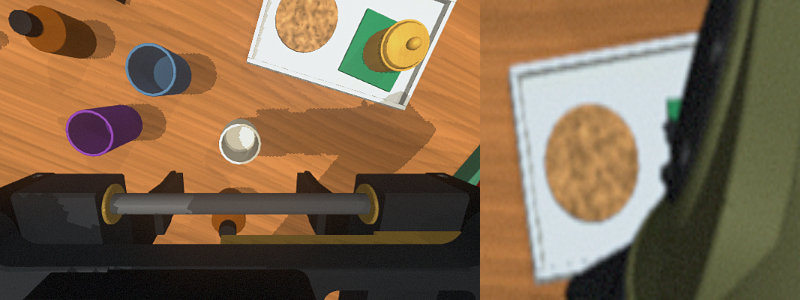

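The cup rim is at (239.5,143.5) against a predicted (241,144). The tumbler matches too, and the pot stands on its mat. Grasp the cup.

Call:
carry_out(
  motion=[
    [[0,0,-0.04],0],
    [[0,0,-0.08],0],
    [[0,0,-0.12],0],
    [[0,0,-0.145],0],
    [[0,0,-0.16],0],
    [[0,0,-0.166],0],
    [[0,0,-0.166],0],
    [[0,0,-0.166],0],
  ],
)

```text
time: 8.35
position: [0.4114, -0.1353, 0.0227]
tool_rot: [-2.631, 1.716, -0.002]
ft_force: [0.5, -0.6, 0.2]
grip_width: 1.004
```

Call:
carry_out(
  motion=[
    [[0,0,0],0],
    [[0,0,0],0],
    [[0,0,0],0],
    [[0,0,0],0],
    [[0,0,0],0],
    [[0,0,0],0],
    [[0,0,0],0],
    [[0,0,0],0],
    [[0,0,0.005],0],
    [[0,0,0.015],0],
    [[0,0,0.03],0],
  ],
  grip=1,
  squeeze=18,
)

```text
time: 9.45
position: [0.4095, -0.1345, 0.0521]
tool_rot: [2.631, -1.716, -0.003]
ft_force: [0.5, -0.3, -2.0]
grip_width: 0.642
```

Call:
carry_out(
  motion=[
    [[0,0,0.03],0],
    [[0.02,-0.002,0.05],0],
    [[0.05,-0.004,0.05],0],
    [[0.085,-0.007,0.05],0],
    [[0.12,-0.01,0.05],0],
    [[0.15,-0.013,0.05],0],
    [[0.175,-0.016,0.05],0],
    [[0.1855,-0.0175,0.05],0],
    [[0.1855,-0.0175,0.045],0],
    [[0.1855,-0.0175,0.025],0],
    [[0.1855,-0.0175,0.005],0],
    [[0.1855,-0.0175,-0.007],0],
    [[0.1855,-0.0175,-0.013],0],
    [[0.1855,-0.0175,-0.016],0],
    [[0.1855,-0.0175,-0.017],0],
    [[0.1855,-0.0175,-0.018],0],
    [[0.1855,-0.0175,-0.019],0],
    [[0.1855,-0.0175,-0.0195],0],
    [[0.1855,-0.0175,-0.0195],0],
  ],
)

```text
time: 11.35
position: [0.5964, -0.1525, 0.0334]
tool_rot: [-2.631, 1.716, -0.002]
ft_force: [-0.8, 0.2, 2.3]
grip_width: 0.649
```

Call:
carry_out(
  motion=[
    [[0,0,0],0],
    [[0,0,0],0],
    [[0,0,0],0],
    [[0,0,0],0],
    [[0,0,0],0],
    [[0,0,0.03],0],
    [[0,0,0.07],0],
    [[0,0,0.11],0],
    [[-0.02,0.02,0.15],0],
    [[-0.05,0.05,0.165],0],
    [[-0.08,0.08,0.165],0],
    [[-0.11,0.11,0.165],0],
    [[-0.13,0.13,0.165],0],
    [[-0.142,0.1445,0.165],0],
    [[-0.142,0.1445,0.165],0],
    [[-0.142,0.1445,0.165],0],
  ],
  grip=-1,
)

```text
time: 12.95
position: [0.4543, -0.0083, 0.1979]
tool_rot: [2.631, -1.716, 0.003]
ft_force: [1.5, -0.8, -0.1]
grip_width: 0.999
```

Run:
```python
from h import *
d=eyes.get_image("wrist")
cv2.imwrite("pics/w3.png",d["pixels"])
E=d["extrinsics"];K=d["mtx"]
for p in [(.454,-.008,.085),(.446,.126,.09)]:
    q=K@(E[:3,:3].T@(np.array(p)-E[:3,3]));print(q[:2]/q[2])
print(get_state()["position"])
```

```text
[320.06636113 195.96794565]
[177.23042098 146.14438081]
[ 0.45451425 -0.00875368  0.19778736]
```

View pics/w3.png

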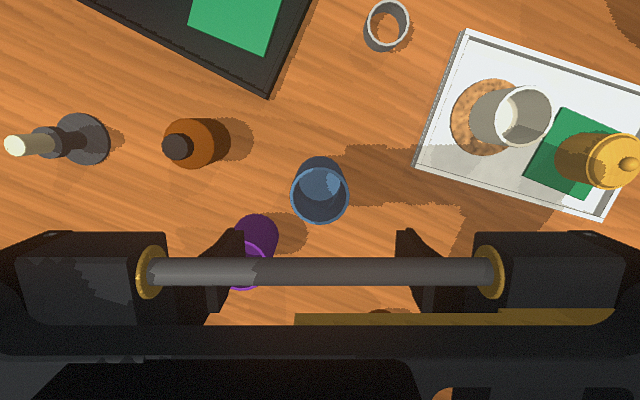

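The tumbler rim is at (319.5,195) against a predicted (320,196), and the cup and pot stand on their mats. Grasp the tumbler.

Call:
carry_out(
  motion=[
    [[0,0,-0.04],0],
    [[0,0,-0.08],0],
    [[0,0,-0.12],0],
    [[0,0,-0.15],0],
    [[0,0,-0.165],0],
    [[0,0,-0.171],0],
    [[0,0,-0.171],0],
    [[0,0,-0.171],0],
  ],
)

```text
time: 13.8
position: [0.455, -0.0082, 0.0273]
tool_rot: [-2.63, 1.717, -0.002]
ft_force: [0.4, -0.1, 0.2]
grip_width: 0.999
```

Call:
carry_out(
  motion=[
    [[0,0,0],0],
    [[0,0,0],0],
    [[0,0,0],0],
    [[0,0,0],0],
    [[0,0,0],0],
    [[0,0,0],0],
    [[0,0,0],0],
    [[0,0,0],0],
    [[0,0,0.005],0],
    [[0,0,0.015],0],
    [[0,0,0.03],0],
  ],
  grip=1,
  squeeze=22,
)

```text
time: 14.9
position: [0.4529, -0.0077, 0.0565]
tool_rot: [2.631, -1.716, -0.003]
ft_force: [-0.1, -0.1, -1.7]
grip_width: 0.662
```

Call:
carry_out(
  motion=[
    [[0,0,0.03],0],
    [[0.02,0.01,0.06],0],
    [[0.05,0.03,0.08],0],
    [[0.08,0.055,0.08],0],
    [[0.1,0.085,0.08],0],
    [[0.115,0.12,0.08],0],
    [[0.125,0.155,0.08],0],
    [[0.133,0.19,0.08],0],
    [[0.138,0.22,0.08],0],
    [[0.141,0.245,0.08],0],
    [[0.142,0.2585,0.08],0],
    [[0.142,0.2585,0.07],0],
    [[0.142,0.2585,0.04],0],
    [[0.142,0.2585,0.015],0],
    [[0.142,0.2585,-0.003],0],
    [[0.142,0.2585,-0.012],0],
    [[0.142,0.2585,-0.016],0],
    [[0.142,0.2585,-0.016],0],
    [[0.142,0.2585,-0.016],0],
  ],
)

```text
time: 16.8
position: [0.5968, 0.2509, 0.0418]
tool_rot: [-2.63, 1.716, -0.002]
ft_force: [-0.6, -0.7, -1.1]
grip_width: 0.665
```

Call:
carry_out(
  motion=[
    [[0,0,-0.001],0],
    [[0,0,-0.002],0],
    [[0,0,-0.003],0],
    [[0,0,-0.0035],0],
    [[0,0,-0.0035],0],
  ],
)

```text
time: 17.3
position: [0.5962, 0.2507, 0.0379]
tool_rot: [-2.631, 1.716, -0.001]
ft_force: [-2.0, -1.3, 4.1]
grip_width: 0.66
```

Contact made. Release and go above the amber bottle.

Call:
carry_out(
  motion=[
    [[0,0,0],0],
    [[0,0,0],0],
    [[0,0,0],0],
    [[0,0,0],0],
    [[0,0,0],0],
    [[0,0,0.03],0],
    [[0,0,0.07],0],
    [[0,0,0.11],0],
    [[-0.02,-0.02,0.15],0],
    [[-0.05,-0.04,0.165],0],
    [[-0.08,-0.065,0.165],0],
    [[-0.11,-0.09,0.165],0],
    [[-0.14,-0.115,0.165],0],
    [[-0.15,-0.1245,0.165],0],
    [[-0.15,-0.1245,0.165],0],
    [[-0.15,-0.1245,0.165],0],
  ],
  grip=-1,
)

```text
time: 18.9
position: [0.4465, 0.1264, 0.2025]
tool_rot: [-2.63, 1.716, -0.002]
ft_force: [-0.1, 0.1, -0.2]
grip_width: 1.001
```

Run:
```python
from h import *
d=eyes.get_image("wrist")
cv2.imwrite("pics/w4.png",d["pixels"])
E=d["extrinsics"];K=d["mtx"]
for p in [(.446,.126,.09),(.596,.25,.096)]:
    q=K@(E[:3,:3].T@(np.array(p)-E[:3,3]));print(q[:2]/q[2])
print(get_state()["position"])
```

```text
[320.83884841 196.63093474]
[250.84394195 -40.87204349]
[0.44659911 0.1269201  0.20240002]
```

View pics/w4.png

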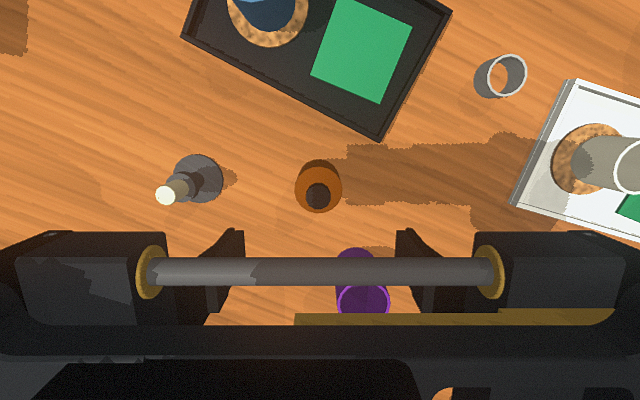

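The cap is at (318,196) against a predicted (321,197). Grasp it.

Call:
carry_out(
  motion=[
    [[0,0,-0.04],0],
    [[0,0,-0.08],0],
    [[0,0,-0.12],0],
    [[0,0,-0.155],0],
    [[0,0,-0.17],0],
    [[0,0,-0.176],0],
    [[0,0,-0.176],0],
    [[0,0,-0.176],0],
  ],
)

```text
time: 19.75
position: [0.447, 0.127, 0.0269]
tool_rot: [-2.631, 1.715, -0.001]
ft_force: [0.5, 0.5, 0.2]
grip_width: 1.002
```

Call:
carry_out(
  motion=[
    [[0,0,0],0],
    [[0,0,0],0],
    [[0,0,0],0],
    [[0,0,0],0],
    [[0,0,0],0],
    [[0,0,0],0],
    [[0,0,0],0],
    [[0,0,0],0],
    [[0,0,0.005],0],
    [[0,0,0.015],0],
    [[0,0,0.03],0],
  ],
  grip=1,
  squeeze=20,
)

```text
time: 20.85
position: [0.4452, 0.126, 0.0562]
tool_rot: [2.631, -1.715, -0.002]
ft_force: [-0.4, 0.3, -1.4]
grip_width: 0.571
```

Call:
carry_out(
  motion=[
    [[0,0,0.03],0],
    [[0.02,0.002,0.06],0],
    [[0.05,0.005,0.065],0],
    [[0.085,0.009,0.065],0],
    [[0.115,0.012,0.065],0],
    [[0.138,0.015,0.065],0],
    [[0.1475,0.016,0.065],0],
    [[0.1475,0.016,0.055],0],
    [[0.1475,0.016,0.03],0],
    [[0.1475,0.016,0.01],0],
    [[0.1475,0.016,-0.004],0],
    [[0.1475,0.016,-0.012],0],
    [[0.1475,0.016,-0.016],0],
    [[0.1475,0.016,-0.017],0],
    [[0.1475,0.016,-0.018],0],
    [[0.1475,0.016,-0.019],0],
    [[0.1475,0.016,-0.0195],0],
    [[0.1475,0.016,-0.0195],0],
  ],
)

```text
time: 22.65
position: [0.5939, 0.1422, 0.0373]
tool_rot: [-2.631, 1.716, -0.001]
ft_force: [-0.8, -0.9, 1.5]
grip_width: 0.565
```

Contact made (force −1.4 → +1.5). Release, rise, and back off so the top camera sees the trays.

Call:
carry_out(
  motion=[
    [[0,0,0],0],
    [[0,0,0],0],
    [[0,0,0],0],
    [[0,0,0],0],
    [[0,0,0],0],
    [[0,0,0.03],0],
    [[0,0,0.07],0],
    [[0,0,0.11],0],
    [[0,0,0.15],0],
    [[-0.02,0,0.19],0],
    [[-0.05,-0.02,0.22],0],
    [[-0.08,-0.05,0.22],0],
    [[-0.11,-0.08,0.22],0],
    [[-0.13,-0.11,0.22],0],
    [[-0.13,-0.14,0.22],0],
    [[-0.13,-0.17,0.22],0],
    [[-0.13,-0.19,0.22],0],
    [[-0.13,-0.19,0.22],0],
    [[-0.13,-0.19,0.22],0],
  ],
  grip=-1,
)

```text
time: 24.55
position: [0.4634, -0.0473, 0.2566]
tool_rot: [-2.631, 1.716, 0.001]
ft_force: [-0.2, 1.6, 0.2]
grip_width: 0.998
```

Run:
```python
from h import *
t=eyes.get_image("top");s=eyes.get_image("scene")
P={"pot":(.6005,-.2648,.078),"cup":(.596,-.1525,.071),"tum":(.596,.25,.096),"bit":(.5935,.1423,.101)}
out=[]
for d,w in((t,(140,80,500,190)),(s,(150,180,510,340))):
    im=cv2.resize(d["pixels"],None,fx=2,fy=2,interpolation=2);E=d["extrinsics"]
    for p in P.values():
        q=d["mtx"]@(E[:3,:3].T@(np.array(p)-E[:3,3]));cv2.drawMarker(im,tuple(int(x) for x in np.round(2*q[:2]/q[2])),(0,0,255),0,9,1)
    out.append(im[2*w[1]:2*w[3],2*w[0]:2*w[2]])
cv2.imwrite("pics/final.png",np.vstack(out))
```

```text
(no output)
```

View pics/final.png

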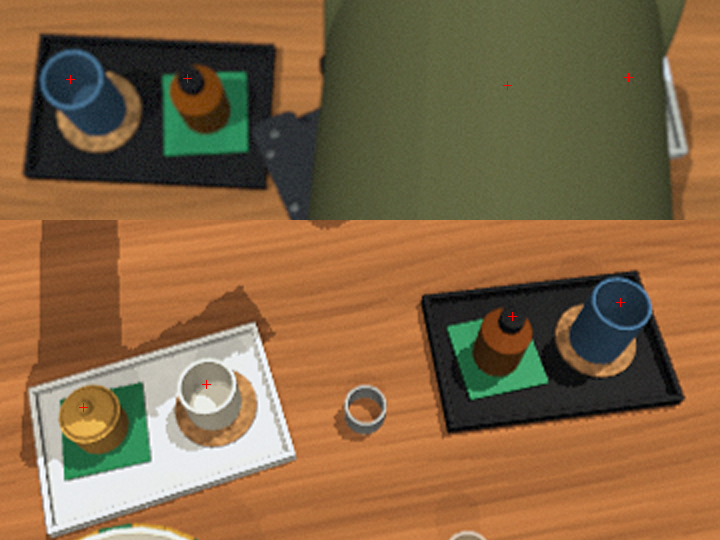

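All four stand upright, and their tops match the predicted centres within about 3 mm in the scene view (the tumbler and bottle in the top view too). The arm is clear of everything, so I'm handing in.

```bash
python3 -c "
from bench import ticket
print(ticket.close_job())"
```

```text
the job is handed in; nothing more can be done
None
```

All four items are on their mats: the cup (round) and sugar pot (square) on the white tray, and the tumbler (round) and leftmost amber bottle (square) on the black tray. The job was handed in at about 25 s of the 102 s allowed; it reports no verdict.

- **Setting down:** I lowered each piece until the wrist force showed it touching the mat, then released it.
- **Final check:** In the scene view all four stand upright, with their tops within about 3 mm of where they should be for a centred piece. The gripper is open and clear of everything.
- **Not fully checked:** In the last top view the arm hid the white tray, so the final check of the cup and sugar pot rests on the scene view. Mat positions from the two cameras differed by 2–3 mm in x, and I used the average.

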